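Clamp a leather-machine roller in the V-blocks

TASK

Take the metal roller off its wooden rack and lower it gently, without dropping it, into the two steel V-blocks so that it lies in both, slide it along them, under the clamp arm, until its end rests against the stop post, and let go. Then push the clamp plunger down by its knob until it presses lightly but firmly on the roller's shaft, and leave everything else on the bench alone.

Things in the scene. Friction and masses are not known exactly. Their poses are not given: they have to be found in the camera images.
- roller: Metal roller, about 0.4 to 0.6 kg: an aluminium drum 40 mm in diameter and 80 mm long in the middle of a steel shaft 22 mm in diameter and 220 mm long over all (70 mm of shaft shows at each end; both ends are alike). Origin on its axis at mid length; its x axis is the roller's axis, y and z turn with it as it rolls. It can be gripped across the drum from above.
- rack: Fixed wooden rack, base 200 x 85 x 12 mm, where the roller waits level with its axis along the rack's x axis, 56 mm above the bench, its shaft in two notched uprights 18 mm thick at x = -76 and +76 mm (62 mm wide, tops 58 mm high), up to 5 mm off the rack's middle lengthwise. Origin under its middle, on the bench; z up.
- fixture: Fixed stand with two steel V-blocks. Origin on the bench, z up; x runs along the Vs towards the stop post; the Vs' middle plane is y = 0. Grey base plate x = -135 to +130 mm, 85 mm wide, 12 mm thick; pedestals under the Vs. Pressing the roller on the Vs by over 40 N (70 N with the stop) is rough. Sliding the released roller along the Vs takes 3 to 6 N; its shaft's rear end can be pushed.
- rear_v (a point): Middle of the rear V-block, which spans x = -120 to -104 mm of the stand; point 62 mm above the bench. Open rigid 90 degree V, mouth 41 mm, block 63 mm wide. Both V-blocks share one height setting, locked but NOT measured: a shaft lying in them is level with its axis anywhere from 62 to 90 mm above the bench, V tops 5 mm above that axis. So lower by feel. Axes as the stand's.
- front_v (a point): Middle of the front V-block, x = +36 to +90 mm of the stand, V and height as the rear one; point 62 mm above the bench. The 140 mm between the blocks is clear above the base plate for drum and fingers. Lower the roller with its origin at x = -55 mm of the stand (-62 to -48): both Vs carry it, drum clear of the rear V, shaft short of the clamp pad (x = 66 mm on). Axes as the stand's.
- stop (a point): Middle of the stop face, 62 mm above the bench: the face, at x = 100 mm of the stand and looking to its -x, of a grey post 26 mm thick, 46 mm wide, 142 mm high. With its shaft end on it the roller's origin is at x = -10 mm of the stand. From the post an arm 40 mm wide reaches back over the front V to x = 60 mm, its underside 122 mm, top 142 mm above the bench. Axes as the stand's.
- clamp: Clamp plunger, upright in the arm at x = 75 mm of the stand. Origin: top middle of its flat knob (30 mm wide, 14 mm thick), z up. Pad 18 mm wide, underside 96 mm below. Starts up, origin 206 mm above the bench; slides down up to 45 mm, takes 4 to 6 N to move and stays where left. To clamp, press some 10 to 15 N on the knob once the pad meets the shaft; over 35 N on it is too much.
- jar: Bystander: amber glue jar, loose, 80 mm diameter, 100 mm high; origin under its middle.
- hammer: Bystander: hammer with a wooden handle lying loose on the bench; origin under its middle.
- awl: Bystander: awl with a wooden handle, lying loose on the bench; origin under its middle.
- tray: Bystander: small open wooden tray 110 x 80 x 35 mm, loose; origin under its middle.
Things that resemble listed ones, but are neither listed nor needed, are in the scene too. Leave any black or yellow look-alike of the roller alone.

How it is judged:
On the way, in this order (a step that is already met when the one before it is completed fails the run):
1. the released roller lies in both Vs with its end at the stop, not yet clamped (x of roller in the frame of fixture between -0.0125 and -0.0075 m and y of roller in the frame of fixture between -0.002 and 0.002 m and angle between the x axis of roller and the x axis of fixture, either way round below 0.03 rad and z of roller in the frame of fixture between 0.058 and 0.094 m and contact force between roller and fixture above 2 N and contact force between roller and the fingers below 0.1 N and contact force between clamp and roller below 0.2 N), for 0.2 s.
2. the plunger bears on the roller's shaft (contact force between clamp and roller above 1.5 N), for 0.2 s.
At the end, for the whole second after the job is handed in: The roller lies in both Vs (axis within 2 mm of the middle plane and 0.03 rad of its direction) with its end within 2.5 mm of the stop, at rest and released, and the clamp plunger, let go, bears on its shaft with more than 1.5 N (x of roller in the frame of fixture between -0.0125 and -0.0075 m and y of roller in the frame of fixture between -0.002 and 0.002 m and angle between the x axis of roller and the x axis of fixture, either way round below 0.03 rad and z of roller in the frame of fixture between 0.058 and 0.094 m and contact force between roller and fixture above 2 N and contact force between each of roller, clamp and the fingers below 0.1 N and contact force between clamp and roller above 1.5 N and linear speed of roller below 0.01 m/s); the robot touches nothing.
It fails at once if the roller is forced down into the Vs or against the stand (over 40 N) away from the stop (contact force between roller and fixture above 40 N and contact force between clamp and roller below 1 N and x of roller in the frame of fixture below -0.014 m).
It fails at once if the roller is rammed against the stop (over 70 N on the stand in all) (contact force between roller and fixture above 70 N and contact force between clamp and roller below 1 N).
It fails at once if the clamp plunger squeezes the roller with over 35 N (contact force between clamp and roller above 35 N).
It fails at once if the roller is dropped or driven fast into the V-blocks (over 0.22 m/s close above them) (linear speed of roller above 0.22 m/s and z of roller in the frame of fixture below 0.093 m and y of roller in the frame of fixture between -0.03 and 0.03 m and horizontal distance between roller and fixture below 0.15 m).
It fails at once if the jar, hammer, awl or tray is pushed away (over 30 mm) (distance of any of jar, hammer, awl, tray from where it was at the start of the episode above 0.03 m).
It also fails if it takes over 67 s, if anything falls off the work surface, if the arm or the gripper's body presses on something with over 40 N, if the wrist force passes 120 N, or if a joint passes its speed limit or range.

ROBOT

A 7-joint arm with a two-finger parallel gripper is mounted at the origin on the work surface. World frame = base frame: x ahead of the robot, y to its left, z up, the work surface at z = 0. Lengths are in m, angles in rad, forces in N, time in s.
With the tool pointing down it reaches from about 0.425 to 0.925 m from the base axis. Payload 6.8 kg.
Tool frame: the origin (TCP) lies at the very end of the fingers, on their centre line; the grasp point (between the pads) lies 19 mm behind it; z points along the fingers, y is the line along which they close (so a half turn about z gives the same grasp; the last joint's range is limited). The gripper opens to 85 mm and grips with 20 to 120 N. Pads are 22 mm wide; open, the fingers measure 114 mm over their backs; the gripper's body (76 mm by 85 mm) begins 54 mm behind the grasp point. The pads swing forward as they close: fully open they stand 13 mm farther back than shut.
Start: joints at [-1.376, 0.477, 0.022, 1.555, -0.011, 1.109, -0.083], TCP at [0.201, 0.644, 0.231] pointing down, gripper open.
Joint ranges: [-2.96, 2.96], [-0.34, 2.1], [-1.41, 1.46], [0.24, 2.44], [-1.37, 4.51], [0.17, 1.92], [-2.96, 2.96]. Speed limits (rad/s): [2.39, 2.39, 3.14, 3.14, 3.14, 3.14, 3.14].

INTERFACE

Orientations are given as a unit quaternion [w, x, y, z].
In Python, from station import bot gives the robot as it stands. The module is installed in compiled form; this text tells all that it offers.
- The arm moves only by the shell command python3 -m jog 'ROWS' [OPENING] [FORCE]. ROWS is JSON, a list of rows, each a list of 4 numbers: the shift along the tool's x, y, z in cm, then the turn about the tool's z in rad. In form: [[x, y, z, spin], ...]. A call has 1 to 20 rows; each row is the pose to reach, as a shift and turn from the pose commanded when the call began, along the tool's axes at that moment; what a row does not reach only later rows make up. A row lasts 1/12 s, in which the tool goes at most 41.7 mm and 7.16 degrees, less where a joint would pass 70% of its speed; a pose out of reach is approached as far as the arm can. A call with a gripper value outside its range is refused whole. OPENING is the closure, from -1 (fully open) to 1 (shut), set as the call begins (- or left out, the last holds). The fingers move at their own pace and stop on an object; FORCE is the grip in N (left out, the last holds). Time passes only in rows, so rows that repeat a pose let the fingers close. It gives the time, the measured TCP pose, the force, the opening and the grip force at its end, in the units of the state.
- bot.get_obs(): the state, without advancing time (a new reading comes with each control period).
- bot.read_camera(name): name is "side" or "top" or "wrist"; returns a dict with "pixels" (400x640x3 uint8, red, green, blue), "depth" (400x640 float32, m along the optical axis (not along the pixel's ray), 0 where there is no reading), "fovy" (degrees; the focal length in pixels is half the picture's height over the tangent of half this angle, whatever the lens; pixels are square), "cx", "cy" (the principal point, pixels), "distortion" ([k1, k2, p1, p2, k3] as OpenCV has them; the pictures are not rectified), "pose" (4x4, takes a point from camera to world coordinates). Camera axes: x right, y down, z forward; pixel columns grow to the right and rows downward; lengths in m; the calibration is good to about 2 mm. A picture is of the moment at which its call begins.
- bot.hand_in(): hands the job in; it is judged then, once.
The state is a dict: "t": time; "q": joint angles; "joint_vel": joint speeds; "joint_torque": joint torques, N m; "eef_pos": TCP position; "tool_rot": TCP orientation; "contact_force": force on the tool from outside, world axes, zero at the start; "torque": the same for the moment, N m; "gripper_width": opening from 0.0 (shut) to 1.0 (fully open); "grasp_force": force on a finger pad.
Only numpy, scipy, OpenCV 4.12 (cv2) and the standard library are available. Lean on these libraries where they do the work, as an engineer would, in place of code of your own. Each camera call takes 0.05 s, during which the arm holds its last target. There are 200 camera calls.

## Working session

There is one attempt and no reset: what is moved stays moved. The work goes in short steps, Python scripts to look and compute and a shell command to move; the robot and the scene stay as the last step left them, time stands still between calls to the robot, and variables do not carry over. Pictures are saved under pics/ and viewed, at most 13 in all, crops included, and the job is handed in when it is done.

```bash
mkdir -p pics; cat > h.py <<'E'
import numpy as np, cv2
from station import bot
def shot(n,f):
    c=bot.read_camera(n); np.savez(f'pics/{f}.npz',**{k:np.array(v) for k,v in c.items()})
    cv2.imwrite(f'pics/{f}.png',cv2.cvtColor(c['pixels'],cv2.COLOR_RGB2BGR)); return c
def load(f): return dict(np.load(f'pics/{f}.npz'))
def rays(c,uv):
    h=c['depth'].shape[0]; f=h/2/np.tan(np.radians(float(c['fovy']))/2)
    K=np.array([[f,0,float(c['cx'])],[0,f,float(c['cy'])],[0,0,1]])
    p=cv2.undistortPoints(np.array(uv,float).reshape(-1,1,2),K,c['distortion'].astype(float)).reshape(-1,2)
    return np.c_[p,np.ones(len(p))]
def world(c,uv):  # by depth
    uv=np.array(uv); r=rays(c,uv); d=c['depth'][uv[:,1].round().astype(int),uv[:,0].round().astype(int)]
    return (r*d[:,None])@c['pose'][:3,:3].T+c['pose'][:3,3]
def atz(c,uv,z):
    r=rays(c,uv)@c['pose'][:3,:3].T; o=c['pose'][:3,3]
    return o+r*((z-o[2])/r[:,2])[:,None]
E
python3 - <<'E'
from h import *
for n in('top','side'):
    c=shot(n,n+'0'); print(n,c['fovy'],c['pose'].round(3).tolist())
a=np.vstack([cv2.imread('pics/top0.png'),cv2.imread('pics/side0.png')])
print(bot.get_obs())
E
```

```text
top 54.56952763872037 [[0.023, -0.999, 0.043, 0.485], [-1.0, -0.024, -0.002, -0.172], [0.003, -0.043, -0.999, 1.192], [0.0, 0.0, 0.0, 1.0]]
side 45.79319345760267 [[0.999, -0.023, 0.041, 0.465], [-0.046, -0.662, 0.748, -1.201], [0.01, -0.749, -0.663, 1.064], [0.0, 0.0, 0.0, 1.0]]
{'t': 0.1, 'q': array([-1.3760755 ,  0.47772824,  0.02234752,  1.55637608, -0.01151253,
        1.10933515, -0.08310104]), 'joint_vel': array([ 0.0022148 , -0.00070525, -0.0013239 , -0.00246959,  0.00092327,
        0.00175099, -0.0003278 ]), 'joint_torque': array([ 4.55356625e-03, -5.97763717e+01,  1.61390070e+00, -2.81956941e+01,
        1.28446467e-02,  4.95192318e-03, -4.86120797e-06]), 'eef_pos': array([0.20113958, 0.64374849, 0.23040589]), 'tool_rot': array([-7.14140704e-05,  1.50828138e-01,  9.88559626e-01, -8.56373505e-04]), 'contact_force': array([ 0.68416634, -0.31372111,  0.26365627]), 'torque': array([ 0.00080771,  0.01394198, -0.01697925]), 'grasp_force': 0.0, 'gripper_width': 1.0013846775173514}
```

View pics/top0.png

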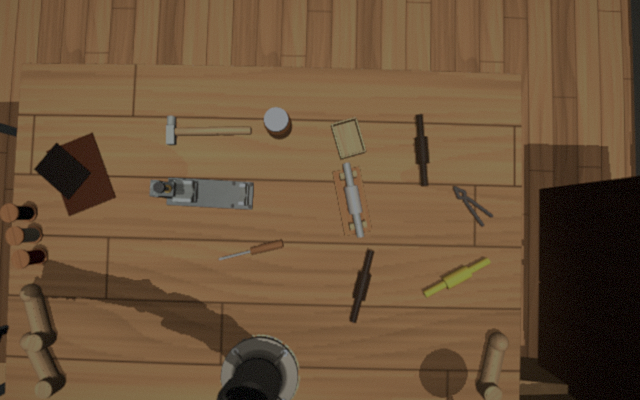

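View pics/side0.png

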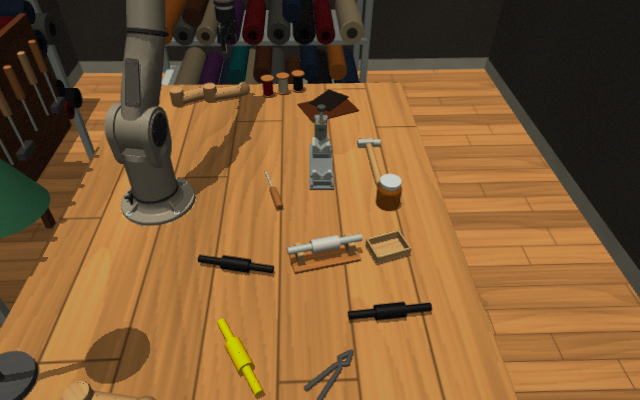

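The top picture shows the silver roller in its wooden rack at (353,200). The fixture is at (210,193), with the stop and knob at its left end (160,188). The look-alikes are black at (421,150), black at (362,285) and yellow at (457,277), so I choose the silver one at (353,200) and check it in a crop.

```bash
python3 - <<'E'
from h import *
i=cv2.imread('pics/top0.png')
a=cv2.resize(i[155:245,320:385],None,fx=6,fy=6,interpolation=cv2.INTER_CUBIC)
b=cv2.resize(i[165:220,140:265],None,fx=6,fy=6,interpolation=cv2.INTER_CUBIC)
cv2.imwrite('pics/a.png',cv2.convertScaleAbs(a,alpha=1.8)); cv2.imwrite('pics/b.png',cv2.convertScaleAbs(b,alpha=1.8))
c=load('top0')
# height map points
for n,(u0,u1,v0,v1) in dict(roll=(330,375,160,240),fix=(145,260,172,215)).items():
    U,V=np.meshgrid(np.arange(u0,u1),np.arange(v0,v1)); uv=np.c_[U.ravel(),V.ravel()]
    w=world(c,uv); 
    if n=='roll':
        for lo,hi in((.06,.08),(.05,.08)):
            s=w[(w[:,2]>lo)&(w[:,2]<hi)]; m=s.mean(0); e=np.linalg.svd(s[:,:2]-m[:2])[2][0]; t=(s[:,:2]-m[:2])@e
            print(n,len(s),m,e,np.degrees(np.arctan2(e[1],e[0])),t.min(),t.max(),s[:,2].max())
    else:
        for lo,hi in((.005,.02),(.05,.1),(.12,.16),(.19,.22)):
            s=w[(w[:,2]>lo)&(w[:,2]<hi)]
            if len(s)>5:
                r=cv2.minAreaRect((s[:,:2]*1000).astype(np.float32)); print(n,lo,len(s),s.mean(0),r,np.median(s[:,2]),s[:,2].max())
E
```

```text
roll 673 [ 0.53783231 -0.26851086  0.06826657] [-0.97684993 -0.21392571] -167.64749122546436 -0.10988487488768195 0.10972978279817382 0.07905107625335339
roll 841 [ 0.53745489 -0.26824246  0.06579651] [-0.97707276 -0.21290567] -167.70731348949758 -0.110194361454704 0.10942188984648822 0.07905107625335339
fix 0.005 1548 [0.54799521 0.14503235 0.01077044] ((558.519775390625, 171.6631622314453), (311.75177001953125, 102.16133880615234), 88.23098754882812) 0.010666549971269368 0.019811865916352867
fix 0.05 474 [0.54979197 0.18694842 0.06124214] ((549.8460693359375, 169.88739013671875), (242.25991821289062, 63.17406463623047), 87.83397674560547) 0.06242572701892568 0.09719596295050836
fix 0.12 289 [0.55080148 0.25642977 0.14027348] ((553.8295288085938, 261.46099853515625), (44.37588882446289, 68.36578369140625), 0.2911907434463501) 0.14073626521404425 0.15906973225417365
fix 0.19 121 [0.55232578 0.24201642 0.20346588] ((552.30224609375, 243.27786254882812), (26.888225555419922, 28.543535232543945), 7.783668518066406) 0.2042246853111913 0.20814143337242885
```

View pics/a.png

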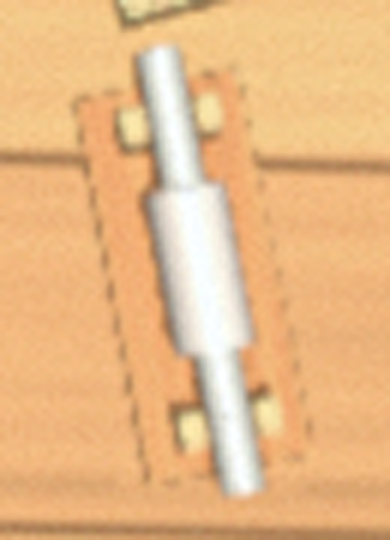

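View pics/b.png

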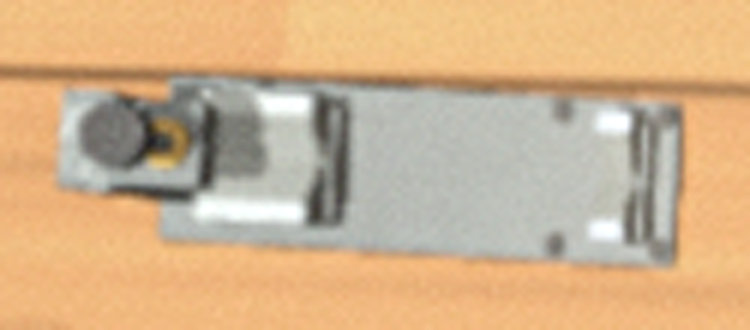

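Crop a shows the silver roller in the rack notches, with its drum centre at crop (200,268). Crop b shows the fixture: knob at (112,132), post and arm on the left, front V at about (265,160), rear V at about (610,175). Next I fit the fixture pose.

```bash
cat >> h.py <<'E'
def rel(target,ydeg,o=None):
    """shift (cm, tool axes) and spin to bring TCP to target with tool y at heading ydeg (nearest of the 2 turns not assumed)"""
    o=o or bot.get_obs(); from scipy.spatial.transform import Rotation as R
    m=R.from_quat(np.roll(o['tool_rot'],-1)).as_matrix(); h=np.degrees(np.arctan2(m[1,1],m[0,1]))
    d=m.T@(np.array(target)-o['eef_pos'])*100
    s=-(np.radians(ydeg-h)); print('heading',h.round(2),'shift',d.round(2),'spin',round(s,3),'q7',o['q'][6].round(2)); return d,s
E
python3 - <<'E'
from h import *
c=load('top0')
P=lambda l:(np.array(l,float)+.5)/6-.5+[140,165]
b=atz(c,P([(172,78),(160,240),(675,265),(682,103)]),.012); print('base corners',b.round(4).tolist())
m=(b[2]+b[3])/2; f=(b[0]+b[1])/2; d=(f-m)[:2]; print('base len',np.linalg.norm(d),'widths',np.linalg.norm(b[0]-b[1]),np.linalg.norm(b[2]-b[3]),'dir',np.degrees(np.arctan2(d[1],d[0])))
u=d/np.linalg.norm(d); o=m[:2]+.135*u; print('origin from rear',o,'from front',f[:2]-.13*u)
k=atz(c,P([(112,132)]),.206)[0]; print('knob',k,'origin from knob',k[:2]-.075*u, 'depth', world(c,P([(112,132)])))
for n,uv in dict(rearTop=(612,120),rearBot=(606,231),frTop=(285,104),frBot=(250,210)).items(): print(n,world(c,P([uv])).round(4))
for s in((-1,.538,-.2685),):pass
E
```

```text
base corners [[0.5949, 0.2944, 0.012], [0.512, 0.2972, 0.012], [0.5055, 0.0335, 0.012], [0.588, 0.0325, 0.012]]
base len 0.2628910199675924 widths 0.082997138865783 0.08249821022024026 dir 88.54745011514785
origin from rear [0.55021152 0.1679749 ] from front [0.55015806 0.16586659]
knob [0.55318341 0.24274271 0.206     ] origin from knob [0.55128223 0.16776681] depth [[0.55327377 0.2432931  0.20469044]]
rearTop [[0.5744 0.0572 0.0649]]
rearBot [[0.5203 0.058  0.0668]]
frTop [[0.5786 0.2177 0.064 ]]
frBot [[0.5264 0.2321 0.0661]]
```

```bash
python3 - <<'E'
from h import *
rel([.55,.15,.31],2)
rel([.538,-.2685,.31],-77.7)
E
```

```text
heading 72.65 shift [-48.02 -36.74  -7.89] spin 1.233 q7 -0.08
heading 72.65 shift [-59.36 -77.04  -7.82] spin 2.624 q7 -0.08
```

```bash
python3 -m jog '[[-3,-2,-4,0.1],[-6,-4.5,-8,0.2],[-9.5,-7,-8,0.3],[-12.5,-9.5,-8,0.4],[-16,-12,-8,0.5],[-19,-14.5,-8,0.6],[-22,-17,-8,0.7],[-25,-19.5,-8,0.8],[-28.5,-22,-8,0.9],[-32,-24.5,-8,1.0],[-35,-27,-8,1.1],[-38,-29.5,-8,1.2],[-41.5,-32,-8,1.3],[-45,-34.5,-8,1.4],[-48,-37,-8,1.5],[-49,-41,-8,1.6],[-50,-45,-8,1.7],[-51,-49,-8,1.8],[-52.5,-53,-8,1.9],[-54,-57,-8,2.0]]' -1
python3 - <<'E'
from h import *
rel([.538,-.2685,.18],-77.7)
E
```

```text
t: 1.77
eef_pos: [0.5454, -0.0537, 0.3112]
tool_rot: [-0.0, 0.914, 0.405, -0.0]
contact_force: [0.7, 0.4, -0.7]
gripper_width: 0.998
grasp_force: 0.0
heading -42.21 shift [-16.42  13.89  13.1 ] spin 0.619 q7 -0.58
```

```bash
python3 -m jog '[[-3,2.5,0,0.1],[-6,5,1,0.2],[-9,7.5,3,0.3],[-12,10,5,0.4],[-14.5,12.4,7.5,0.5],[-16.4,13.9,10.5,0.6],[-16.4,13.9,13.1,0.62],[-16.4,13.9,13.1,0.62],[-16.4,13.9,13.1,0.62],[-16.4,13.9,13.1,0.62]]' -1
python3 - <<'E'
from h import *
rel([.538,-.2685,.035],-77.7)
c=shot('wrist','w1'); print(c['pose'].round(3).tolist())
d=c['depth']; U,V=np.meshgrid(np.arange(0,640,2),np.arange(0,400,2)); uv=np.c_[U.ravel(),V.ravel()]
w=world(c,uv); near=np.linalg.norm(w[:,:2]-[.538,-.2685],axis=1)<.14
for lo,hi in((.058,.073),(.066,.073),(.055,.085)):
    s=w[near&(w[:,2]>lo)&(w[:,2]<hi)]; m=s.mean(0); e=np.linalg.svd(s[:,:2]-m[:2],full_matrices=False)[2][0]; t=(s[:,:2]-m[:2])@e
    print(len(s),m,np.degrees(np.arctan2(e[1],e[0])),t.min(),t.max(),s[:,2].max())
E
```

```text
t: 2.6
eef_pos: [0.541, -0.2659, 0.1815]
tool_rot: [0.0, 0.994, 0.11, 0.001]
contact_force: [-0.6, 0.1, -0.1]
gripper_width: 1.0
grasp_force: 0.0
heading -77.33 shift [-0.36  0.18 14.65] spin 0.007 q7 -0.58
[[0.219, -0.931, -0.292, 0.617], [-0.976, -0.209, -0.066, -0.25], [0.0, 0.3, -0.954, 0.324], [0.0, 0.0, 0.0, 1.0]]
1253 [ 0.55360676 -0.26524494  0.0660901 ] -167.7838804218542 -0.09391516252920916 0.12491703975692736 0.07298303649095395
677 [ 0.54904923 -0.26634783  0.06843104] -167.8634561788025 -0.0983011704386702 0.11980879840798625 0.07298303649095395
1991 [ 0.55019341 -0.26614364  0.06716796] -167.85467056909573 -0.09743116522622862 0.12240255014375807 0.07781190455987055
```

View pics/w1.png

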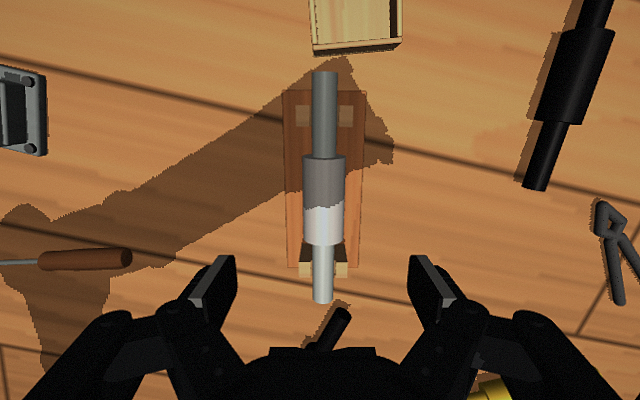

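The wrist picture shows the roller between the open fingers: drum at about (323,200), shaft ends at (325,72) and (322,302). The axis agrees with the top view to 1 mm, so I descend and grip.

```bash
python3 -m jog '[[-0.36,0.18,2,0.01],[-0.36,0.18,5,0.01],[-0.36,0.18,8,0.01],[-0.36,0.18,11,0.01],[-0.36,0.18,13.5,0.01],[-0.36,0.18,14.6,0.01],[-0.36,0.18,14.6,0.01],[-0.36,0.18,14.6,0.01]]' -1
python3 -c "
from h import *
rel([.538,-.2688,.035],-77.8)"
```

```text
t: 3.32
eef_pos: [0.5381, -0.2691, 0.0358]
tool_rot: [0.0, 0.994, 0.105, 0.001]
contact_force: [0.5, -0.2, 0.2]
gripper_width: 0.999
grasp_force: 0.0
heading -77.97 shift [-0.01 -0.03  0.08] spin -0.003 q7 -0.45
```

```bash
python3 -m jog '[[0,0,0.1,0],[0,0,0.1,0],[0,0,0.1,0],[0,0,0.1,0],[0,0,0.1,0],[0,0,0.1,0],[0,0,0.1,0],[0,0,0.1,0],[0,0,0.1,0],[0,0,0.1,0],[0,0,0.1,0],[0,0,0.1,0]]' 1 50
```

```text
t: 4.32
eef_pos: [0.5373, -0.2682, 0.0345]
tool_rot: [-0.001, 0.995, 0.104, 0.001]
contact_force: [-2.4, 3.8, 10.2]
gripper_width: 0.451
grasp_force: 49.1
```

```bash
python3 -m jog '[[0,0,0,0],[0,0,-1,0],[0,0,-3,0],[0,0,-6,0],[0,0,-9,0],[0,0,-12,0],[0,0,-14.5,0],[0,0,-14.5,0]]'
python3 -c "
from h import *
u=np.array([np.cos(np.radians(88.4)),np.sin(np.radians(88.4))]); t=np.array([.5505,.1672])-.055*u; print(t); rel([*t,.18],-1.6)"
```

```text
t: 4.98
eef_pos: [0.5388, -0.2712, 0.1834]
tool_rot: [0.002, 0.995, 0.104, 0.003]
contact_force: [0.2, -2.0, -5.2]
gripper_width: 0.459
grasp_force: 51.7
[0.54896431 0.11222144]
heading -78.09 shift [  8.9  -37.31   0.24] spin -1.335 q7 -0.58
```

```bash
python3 -m jog '[[0.5,-1.5,0,-0.05],[1,-4,0,-0.15],[1.7,-7,0,-0.25],[2.3,-9.5,0,-0.35],[3,-12,0,-0.45],[3.5,-14.5,0,-0.55],[4,-17,0,-0.65],[4.6,-19.5,0,-0.75],[5.3,-22,0,-0.85],[6,-24.5,0,-0.95],[6.5,-27,0,-1.05],[7,-29,0,-1.15],[7.5,-31,0,-1.25],[8,-33,0,-1.335],[8.5,-34.5,0,-1.335],[8.8,-35.5,0,-1.335],[8.8,-36,0,-1.335],[8.8,-36,0,-1.335],[8.8,-36,0,-1.335]]'
python3 -c "
from h import *
u=np.array([np.cos(np.radians(88.4)),np.sin(np.radians(88.4))]); t=np.array([.5505,.1672])-.057*u; print(t); rel([*t,.18],-1.6)
c=shot('wrist','w2'); c=shot('top','t2');c=shot('side','s2')
i=cv2.imread('pics/t2.png'); cv2.imwrite('pics/t2c.png',cv2.resize(cv2.convertScaleAbs(i[150:230,140:270],alpha=1.8),None,fx=6,fy=6))
"
```

```text
t: 6.57
eef_pos: [0.5478, 0.1002, 0.1777]
tool_rot: [-0.0, 0.717, 0.697, -0.001]
contact_force: [-0.4, -0.1, -5.0]
gripper_width: 0.45
grasp_force: 51.6
[0.54890847 0.11022222]
heading -1.59 shift [ 1.    0.09 -0.23] spin 0.0 q7 -0.12
```

View pics/w2.png

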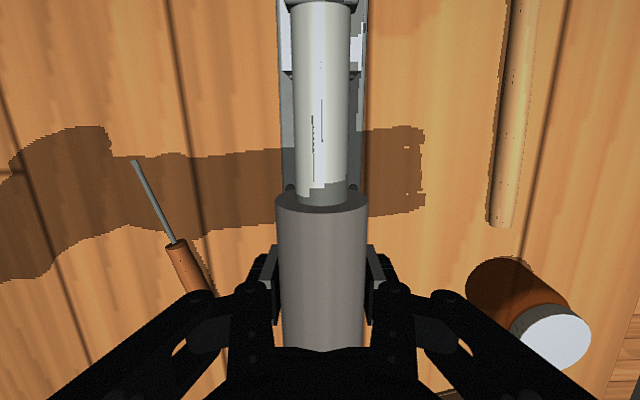

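The roller is held straight, with its shaft along columns 293–347, and the fixture is visible below it. I now measure the shaft and the fixture in the same wrist frame.

```bash
python3 - <<'E'
from h import *
u=np.array([np.cos(np.radians(88.4)),np.sin(np.radians(88.4))]);n=np.array([-u[1],u[0]]);O=np.array([.5505,.1672])
for nm in('w2','t2','s2','top0','side0'):
    c=load(nm); U,V=np.meshgrid(np.arange(640),np.arange(400)); uv=np.c_[U.ravel(),V.ravel()]
    w=world(c,uv); w=w[(c['depth'].ravel()>0)]
    F=np.c_[(w[:,:2]-O)@u,(w[:,:2]-O)@n,w[:,2]]; F=F[(abs(F[:,0])<.2)&(abs(F[:,1])<.06)]
    def rep(l,lo,hi,xa,xb):
        s=F[(F[:,2]>lo)&(F[:,2]<hi)&(F[:,0]>xa)&(F[:,0]<xb)]
        if len(s)>15: print(nm,l,len(s),'y',np.percentile(s[:,1],[1,50,99]).round(4),'x',np.percentile(s[:,0],[1,99]).round(4),'z',np.percentile(s[:,2],[50,98]).round(4))
    rep('base',.006,.02,-.13,-.07);rep('base mid',.006,.02,-.07,.03)
    rep('frontV',.058,.1,.04,.058); rep('rearV',.058,.1,-.125,-.1)
    rep('knob',.195,.215,.055,.1)
    for a in(-.16,-.13,-.1,.0,.02,.03,.04): 
        if nm in('w2','t2'):rep('shaft%.2f'%a,.19,.25,a,a+.01)
E
```

```text
w2 base 96 y [-0.0401  0.0316  0.0438] x [-0.0763 -0.0701] z [0.0154 0.017 ]
w2 base mid 2733 y [-0.0409 -0.0267  0.0433] x [-0.069   0.0291] z [0.012  0.0138]
w2 frontV 543 y [-0.0305 -0.0223  0.0323] x [0.0403 0.0576] z [0.067  0.0686]
w2 shaft-0.10 313 y [-0.0193  0.0004  0.0195] x [-0.0988 -0.09  ] z [0.2116 0.2189]
w2 shaft0.00 1576 y [-0.01    0.0007  0.0112] x [0.0001 0.0099] z [0.2086 0.2108]
w2 shaft0.02 1837 y [-0.0099  0.0007  0.0113] x [0.0201 0.0299] z [0.2086 0.2108]
w2 shaft0.03 1981 y [-0.0097  0.0006  0.0113] x [0.0301 0.0399] z [0.2085 0.2109]
w2 shaft0.04 539 y [-0.0099  0.0006  0.0109] x [0.0401 0.0427] z [0.2085 0.2108]
t2 base 250 y [-0.041   0.0149  0.043 ] x [-0.1296 -0.0707] z [0.0113 0.0173]
t2 base mid 173 y [-0.0401  0.026   0.0431] x [-0.0696  0.0281] z [0.0105 0.0153]
t2 rearV 58 y [-0.0289  0.0182  0.0325] x [-0.1185 -0.1015] z [0.0648 0.0688]
t2 shaft-0.16 33 y [-0.0109 -0.0004  0.0093] x [-0.1591 -0.1502] z [0.2068 0.211 ]
t2 shaft-0.13 34 y [-0.0101  0.0007  0.0106] x [-0.1299 -0.1201] z [0.2074 0.2098]
t2 shaft-0.10 61 y [-0.0183  0.0006  0.0196] x 
[... 454 characters left out ...]
.0405  0.0007  0.0424] x [-0.069  0.029] z [0.0108 0.0155]
top0 frontV 79 y [-0.0296 -0.0121  0.0318] x [0.0401 0.0578] z [0.0643 0.0705]
top0 rearV 80 y [-0.0291  0.0016  0.0326] x [-0.1184 -0.1019] z [0.0642 0.0676]
top0 knob 117 y [-0.0126  0.0005  0.0135] x [0.0622 0.0901] z [0.2043 0.208 ]
side0 base 143 y [-0.0384  0.01    0.0444] x [-0.1299 -0.0702] z [0.0125 0.0192]
side0 base mid 290 y [-0.0384  0.0037  0.0442] x [-0.0615  0.0289] z [0.012  0.0169]
side0 frontV 35 y [-0.0258  0.0182  0.0328] x [0.0402 0.0578] z [0.0651 0.0715]
side0 rearV 57 y [-0.0271  0.017   0.0341] x [-0.1212 -0.1002] z [0.0637 0.0698]
side0 knob 51 y [-0.0092  0.0017  0.0153] x [0.0594 0.0929] z [0.2037 0.2088]
```

Shaft and V middle planes agree to 0.5 mm, and the V tops sit at about 67 mm, so contact is expected near TCP z 0.040. I go down now, slowly near the bottom.

```bash
python3 -m jog '[[0.5,-0.05,0,0],[1,-0.05,1,0],[1,-0.05,2.5,0],[1,-0.05,4,0],[1,-0.05,5.5,0],[1,-0.05,7,0],[1,-0.05,8,0],[1,-0.05,9,0],[1,-0.05,10,0],[1,-0.05,10.8,0],[1,-0.05,11.5,0],[1,-0.05,12.1,0],[1,-0.05,12.5,0],[1,-0.05,12.5,0],[1,-0.05,12.5,0]]'
python3 -c "
from h import *
u=np.array([np.cos(np.radians(88.4)),np.sin(np.radians(88.4))]); t=np.array([.5493,.1672])-.057*u; print(t); rel([*t,.041],-1.6)"
```

```text
t: 7.97
eef_pos: [0.5482, 0.1112, 0.0533]
tool_rot: [0.0, 0.717, 0.697, 0.0]
contact_force: [0.6, -0.2, -4.9]
gripper_width: 0.454
grasp_force: 51.7
[0.54770847 0.11022222]
heading -1.56 shift [-0.1  -0.05  1.23] spin 0.001 q7 -0.05
```

```bash
python3 -m jog '[[-0.1,-0.05,0.2,0],[-0.1,-0.05,0.4,0],[-0.1,-0.05,0.6,0],[-0.1,-0.05,0.7,0],[-0.1,-0.05,0.8,0],[-0.1,-0.05,0.9,0],[-0.1,-0.05,0.9,0]]'
```

```text
t: 8.55
eef_pos: [0.5475, 0.1103, 0.0441]
tool_rot: [-0.0, 0.717, 0.697, -0.0]
contact_force: [-0.3, 0.5, -5.2]
gripper_width: 0.454
grasp_force: 51.7
```

```bash
python3 -m jog '[[0,0,0.05,0],[0,0,0.1,0],[0,0,0.15,0],[0,0,0.2,0],[0,0,0.2,0]]'; python3 -m jog '[[0,0,0.05,0],[0,0,0.1,0],[0,0,0.1,0]]'
```

```text
t: 8.97
eef_pos: [0.5475, 0.1103, 0.0422]
tool_rot: [-0.0, 0.717, 0.698, -0.0]
contact_force: [-0.5, 0.0, -5.1]
gripper_width: 0.456
grasp_force: 51.7
t: 9.22
eef_pos: [0.5478, 0.1103, 0.0418]
tool_rot: [-0.0, 0.717, 0.697, 0.0]
contact_force: [-0.9, -0.1, 3.5]
gripper_width: 0.451
grasp_force: 52.5
```

Contact: the vertical reading went from -5 N to +3.5 N. I let go now.

```bash
python3 -m jog '[[0,0,0,0],[0,0,0,0],[0,0,0,0],[0,0,0,0],[0,0,0,0],[0,0,0,0],[0,0,0,0],[0,0,0,0]]' 0.6 20;  python3 -m jog '[[0,0,0,0],[0,0,0,0],[0,0,0,0],[0,0,0,0],[0,0,0,0],[0,0,-1,0],[0,0,-4,0],[0,0,-8,0],[0,0,-12,0],[0,0,-14,0],[-4,0,-14,0],[-8,0,-14,0],[-12,0,-14,0],[-14,0,-14,0],[-14,0,-14,0],[-14,0,-14,0]]' -1
python3 - <<'E'
from h import *
u=np.array([np.cos(np.radians(88.4)),np.sin(np.radians(88.4))]);n=np.array([-u[1],u[0]]);O=np.array([.5493,.1672])
for nm in('wrist','top'):
    c=shot(nm,nm+'3'); U,V=np.meshgrid(np.arange(640),np.arange(400)); uv=np.c_[U.ravel(),V.ravel()]
    w=world(c,uv); w=w[(c['depth'].ravel()>0)]
    F=np.c_[(w[:,:2]-O)@u,(w[:,:2]-O)@n,w[:,2]]; F=F[(abs(F[:,0])<.2)&(abs(F[:,1])<.013)]
    for a,b in((-.2,-.122),(-.16,-.125),(-.09,-.02),(-.01,.035)):
        s=F[(F[:,2]>.064)&(F[:,2]<.11)&(F[:,0]>a)&(F[:,0]<b)]
        if len(s)>15: print(nm,a,len(s),'y',np.percentile(s[:,1],[2,50,98]).round(4),'x',np.percentile(s[:,0],[0.5,99]).round(4),'z',np.percentile(s[:,2],[50,98]).round(4))
i=cv2.imread('pics/top3.png'); cv2.imwrite('pics/t3c.png',cv2.resize(cv2.convertScaleAbs(i[160:220,140:270],alpha=1.8),None,fx=6,fy=6))
E
```

```text
t: 9.88
eef_pos: [0.5478, 0.1103, 0.0418]
tool_rot: [-0.0, 0.717, 0.697, 0.0]
contact_force: [-3.0, -0.7, 5.9]
gripper_width: 0.454
grasp_force: 52.5
t: 11.22
eef_pos: [0.5437, -0.0312, 0.182]
tool_rot: [0.0, 0.718, 0.696, 0.0]
contact_force: [-0.1, 0.2, 0.5]
gripper_width: 1.002
grasp_force: 0.0
wrist -0.2 1373 y [-0.0098  0.0005  0.0107] x [-0.167  -0.1227] z [0.0723 0.0747]
wrist -0.16 1083 y [-0.0098  0.0005  0.0108] x [-0.1595 -0.125 ] z [0.0723 0.0747]
wrist -0.09 2225 y [-0.0124  0.0001  0.0125] x [-0.0896 -0.048 ] z [0.0815 0.0838]
top -0.01 65 y [-0.0101 -0.0001  0.009 ] x [0.0057 0.0338] z [0.0711 0.0759]
```

View pics/t3c.png

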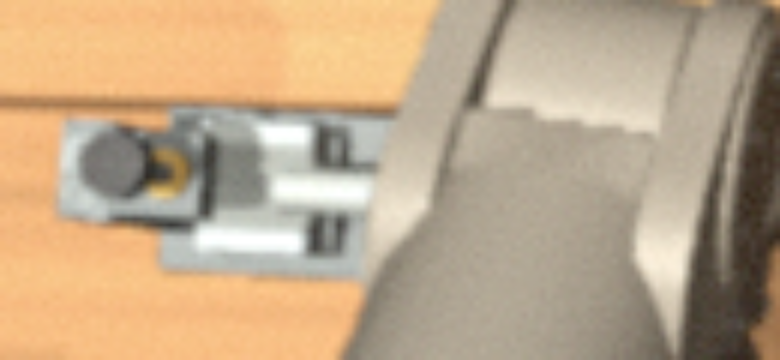

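View pics/wrist3.png

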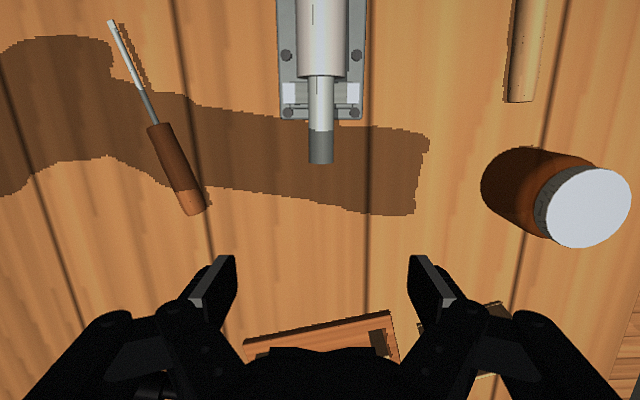

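The roller lies in the rear V with its rear end at wrist pixel (321,163), about x = -167 mm of the stand. The shaft lies in the front V too. I close the fingers and go down behind the rear end.

```bash
python3 -m jog '[[0,0,0,0],[0,0,2,0],[0,0,5,0],[0,0,8,0],[0,0,10,0],[0,0,11.2,0],[0,0,11.5,0],[0,0,11.5,0],[0,0,11.5,0],[0,0,11.5,0]]' 1 30
python3 -c "
from h import *
rel([.5443,-.015,.067],-1.6)"
```

```text
t: 12.15
eef_pos: [0.545, -0.0295, 0.0676]
tool_rot: [0.001, 0.717, 0.698, 0.001]
contact_force: [1.3, 0.6, 0.5]
gripper_width: 0.004
grasp_force: 0.0
heading -1.54 shift [ 1.45 -0.11  0.06] spin 0.001 q7 0.22
```

```bash
python3 -m jog '[[0.5,-0.05,0.05,0],[1,-0.05,0.05,0],[1.3,-0.05,0.05,0],[1.6,-0.05,0.05,0],[1.9,-0.05,0.05,0],[2.2,-0.05,0.05,0],[2.5,-0.05,0.05,0],[2.8,-0.05,0.05,0],[3.1,-0.05,0.05,0],[3.4,-0.05,0.05,0],[3.7,-0.05,0.05,0],[4,-0.05,0.05,0],[4.3,-0.05,0.05,0],[4.5,-0.05,0.05,0]]'
```

```text
t: 13.32
eef_pos: [0.5447, 0.0135, 0.0659]
tool_rot: [0.001, 0.717, 0.697, -0.001]
contact_force: [0.4, -5.7, 1.2]
gripper_width: 0.001
grasp_force: 2.9
```

```bash
python3 -m jog '[[0.3,0.03,-0.05,0],[0.6,0.03,-0.05,0],[0.9,0.05,-0.05,0],[1.2,0.05,-0.05,0],[1.5,0.05,-0.05,0],[1.7,0.05,-0.05,0],[1.8,0.05,-0.05,0]]'; python3 -m jog '[[0.1,0,0,0],[0.2,0,0,0],[0.2,0,0,0]]'
```

```text
t: 13.9
eef_pos: [0.5454, 0.0339, 0.0662]
tool_rot: [-0.0, 0.716, 0.698, -0.0]
contact_force: [-1.2, -3.5, -2.2]
gripper_width: 0.0
grasp_force: 1.5
t: 14.15
eef_pos: [0.5455, 0.0355, 0.0663]
tool_rot: [-0.0, 0.717, 0.698, 0.0]
contact_force: [-0.3, -3.7, -1.4]
gripper_width: -0.003
grasp_force: 1.0
```

```bash
python3 -m jog '[[0.1,0,0,0],[0.1,0,0,0]]'; python3 -m jog '[[0.1,0,0,0],[0.1,0,0,0]]';
```

```text
t: 14.32
eef_pos: [0.5455, 0.0364, 0.0663]
tool_rot: [-0.0, 0.717, 0.697, -0.0]
contact_force: [0.2, -2.6, -1.8]
gripper_width: -0.002
grasp_force: 1.3
t: 14.48
eef_pos: [0.5456, 0.0374, 0.0663]
tool_rot: [-0.0, 0.717, 0.697, -0.0]
contact_force: [-0.8, -2.6, -1.9]
gripper_width: 0.0
grasp_force: 1.4
```

```bash
for i in 1; do python3 -m jog '[[0.1,0,0,0],[0.1,0,0,0]]'; python3 -m jog '[[0.1,0,0,0],[0.1,0,0,0]]'; done; python3 -c "
from h import *
c=shot('top','t4');i=cv2.imread('pics/t4.png'); cv2.imwrite('pics/t4c.png',cv2.resize(cv2.convertScaleAbs(i[160:220,140:270],alpha=1.8),None,fx=6,fy=6))"
```

```text
t: 14.65
eef_pos: [0.5457, 0.0384, 0.0663]
tool_rot: [-0.0, 0.717, 0.698, 0.0]
contact_force: [-0.6, -3.3, -0.8]
gripper_width: 0.001
grasp_force: 1.5
t: 14.82
eef_pos: [0.5457, 0.0394, 0.0663]
tool_rot: [-0.0, 0.717, 0.698, -0.0]
contact_force: [-0.9, -2.9, -1.3]
gripper_width: 0.005
grasp_force: 1.3
```

```bash
python3 -m jog '[[0.1,0,0,0],[0.1,0,0,0]]'; python3 -m jog '[[0.1,0,0,0],[0.1,0,0,0]]'; python3 - <<'E'
from h import *
u=np.array([np.cos(np.radians(88.4)),np.sin(np.radians(88.4))]);n=np.array([-u[1],u[0]]);O=np.array([.5493,.1672])
for nm in('wrist','side','top'):
    c=shot(nm,nm+'5'); U,V=np.meshgrid(np.arange(640),np.arange(400)); uv=np.c_[U.ravel(),V.ravel()]
    w=world(c,uv); w=w[(c['depth'].ravel()>0)]
    F=np.c_[(w[:,:2]-O)@u,(w[:,:2]-O)@n,w[:,2]]; F=F[(abs(F[:,0])<.2)&(abs(F[:,1])<.02)]
    s=F[(F[:,2]>.077)&(F[:,2]<.09)&(F[:,0]<.08)]
    if len(s)>15: print(nm,len(s),'drum y',np.percentile(s[:,1],[2,50,98]).round(4),'x',np.percentile(s[:,0],[0.5,1,2,98,99,99.5]).round(4),'z',np.percentile(s[:,2],[50,98]).round(4))
E
```

```text
t: 15.03
eef_pos: [0.5457, 0.0395, 0.0663]
tool_rot: [0.0, 0.717, 0.697, -0.0]
contact_force: [-0.8, -4.4, -1.6]
gripper_width: -0.004
grasp_force: 2.6
t: 15.2
eef_pos: [0.5456, 0.0396, 0.0663]
tool_rot: [0.001, 0.717, 0.697, -0.001]
contact_force: [0.2, -6.8, -2.2]
gripper_width: 0.001
grasp_force: 3.6
wrist 7597 drum y [-0.0138 -0.0004  0.0132] x [-0.122  -0.1219 -0.1217 -0.0132 -0.0127 -0.0123] z [0.0817 0.0874]
side 22 drum y [-0.0103 -0.0001  0.0132] x [-0.1434 -0.1431 -0.1425 -0.086  -0.0702 -0.0623] z [0.0838 0.0892]
```

View pics/wrist5.png

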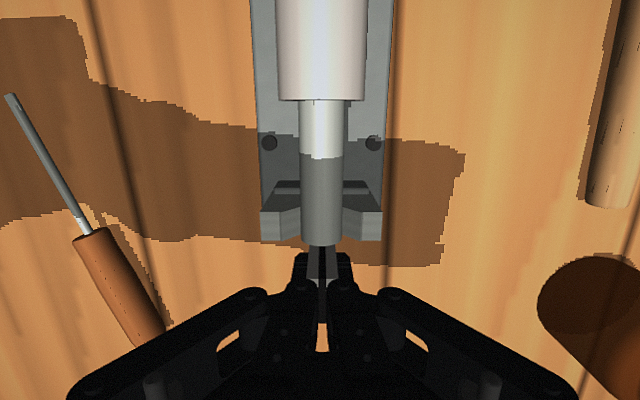

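The drum's rear edge is at about (321,100), the shaft's rear end at (321,245), and the rear V's rear top edge at about row 212. I check their spacing along the stand.

```bash
python3 - <<'E'
from h import *
c=load('wrist5'); u=np.array([np.cos(np.radians(88.4)),np.sin(np.radians(88.4))]);O=np.array([.5493,.1672])
f=lambda uv,z:(atz(c,[uv],z)[0][:2]-O)@u
print('drum rear',f((321,100),.0828),'shaft rear top',f((321,246),.0735),'V rear',f((270,212),.067),f((372,212),.067),'V front',f((280,189),.067))
g=c['pixels'].astype(float).mean(2); print(g[195:250:3,268].round(), g[92:108,305].round(), g[180:216,372].round())
E
```

```text
drum rear -0.04832419750310072 shaft rear top -0.11803610359140189 V rear -0.10207514027705736 -0.10210445029136837 V front -0.08991453254807087
[ 80.  55.  50.  49.  52.  48. 117. 120. 121. 115. 121. 126. 119. 116.
 118. 107.  80. 157. 152.] [211. 210. 212. 210. 210. 214. 224. 140. 106. 168. 173. 171. 165. 165.
 166. 167.] [ 74.  78.  75.  82.  77.  79.  83.  81.  81.  79.  80.  83.  79.  80.
  67.  48.  53.  53.  52.  52.  51.  50.  50.  51.  52.  49.  52.  51.
  52.  50.  47.  40. 123. 127. 122. 123.]
```

Using the V's front edge as reference, the drum's rear is at -50.3 mm, so the roller rests against the stop. I back off, lift, and go over the knob.

```bash
python3 -m jog '[[-0.5,0,0,0],[-1.5,0,0,0],[-2.5,0,0,0],[-2.5,0,-3,0],[-2.5,0,-7,0],[-2.5,0,-11,0],[-2.5,0,-15,0],[-2.5,0,-18,0],[-2.5,0,-18,0],[-2.5,0,-18,0]]'
python3 -c "
from h import *
rel([.552,.2435,.222],-1.6)"
```

```text
t: 16.18
eef_pos: [0.5463, 0.016, 0.2483]
tool_rot: [0.001, 0.717, 0.697, 0.002]
contact_force: [-0.2, 0.3, -0.4]
gripper_width: 0.0
grasp_force: 0.0
heading -1.57 shift [22.75 -0.06  2.68] spin 0.001 q7 -0.01
```

```bash
python3 -m jog '[[3,0,0,0],[7,0,0,0],[11,0,0,0],[15,0,0,0],[19,0,0,0],[22,0,0,0],[22.8,0,0,0],[22.8,0,1,0],[22.8,0,2,0],[22.8,0,2.7,0],[22.8,0,2.7,0]]'
python3 - <<'E'
from h import *
rel([.552,.2435,.21],-1.6)
c=load('wrist5'); s=shot('side','s6')
i=cv2.imread('pics/s6.png'); cv2.imwrite('pics/s6c.png',cv2.resize(cv2.convertScaleAbs(i[60:200,270:370],alpha=1.3),None,fx=4,fy=4))
E
```

```text
t: 17.1
eef_pos: [0.5501, 0.2411, 0.2165]
tool_rot: [-0.0, 0.718, 0.696, -0.002]
contact_force: [0.6, -0.3, -0.4]
gripper_width: -0.002
grasp_force: 0.0
heading -1.74 shift [0.25 0.18 0.65] spin -0.002 q7 -0.37
```

View pics/s6c.png

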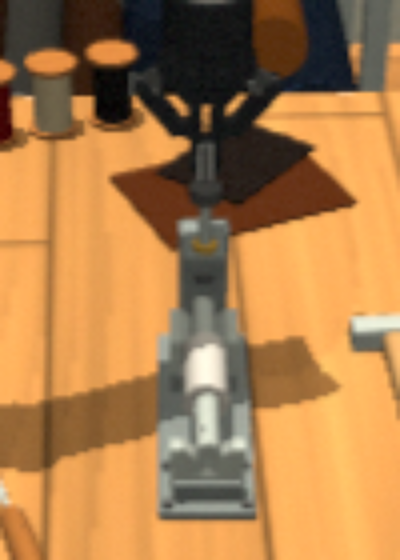

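The fingers stand over the knob at (205,185) and the roller lies along the Vs below. I press down; the pad should meet the shaft near TCP z = 0.169.

```bash
python3 -m jog '[[0.2,0.15,0.3,0],[0.2,0.15,0.6,0],[0.2,0.15,0.9,0],[0.2,0.15,1.2,0],[0.2,0.15,1.4,0],[0.2,0.15,1.5,0],[0.2,0.15,1.5,0]]'; python3 -m jog '[[0,0,0.3,0],[0,0,0.6,0],[0,0,0.9,0],[0,0,1.2,0],[0,0,1.5,0],[0,0,1.8,0],[0,0,2.1,0],[0,0,2.4,0],[0,0,2.5,0],[0,0,2.5,0]]'
```

```text
t: 17.73
eef_pos: [0.5528, 0.2461, 0.2044]
tool_rot: [-0.0, 0.717, 0.697, 0.0]
contact_force: [-0.5, -0.7, 1.7]
gripper_width: 0.002
grasp_force: 0.9
t: 18.57
eef_pos: [0.5529, 0.2461, 0.1792]
tool_rot: [0.0, 0.717, 0.697, 0.0]
contact_force: [0.9, -1.0, 0.7]
gripper_width: -0.001
grasp_force: 0.6
```

```bash
python3 -m jog '[[0,0,0.2,0],[0,0,0.4,0],[0,0,0.6,0]]'; python3 -m jog '[[0,0,0.1,0],[0,0,0.2,0]]'
```

```text
t: 18.82
eef_pos: [0.5529, 0.2461, 0.1734]
tool_rot: [0.0, 0.717, 0.697, 0.0]
contact_force: [-1.9, -0.9, 4.8]
gripper_width: -0.001
grasp_force: 2.5
t: 18.98
eef_pos: [0.5529, 0.2461, 0.1712]
tool_rot: [0.0, 0.717, 0.697, 0.0]
contact_force: [-1.3, -1.6, 5.4]
gripper_width: -0.004
grasp_force: 2.4
```

```bash
python3 -m jog '[[0,0,0.05,0],[0,0,0.1,0]]'; python3 -m jog '[[0,0,0.05,0],[0,0,0.05,0]]'
```

```text
t: 19.15
eef_pos: [0.5529, 0.2461, 0.1703]
tool_rot: [0.0, 0.717, 0.697, 0.0]
contact_force: [-1.7, -1.0, 4.6]
gripper_width: 0.001
grasp_force: 2.3
t: 19.32
eef_pos: [0.5529, 0.2461, 0.1698]
tool_rot: [0.0, 0.717, 0.697, 0.0]
contact_force: [-0.0, -2.2, 4.5]
gripper_width: 0.004
grasp_force: 2.2
```

```bash
python3 -m jog '[[0,0,0.05,0],[0,0,0.05,0]]'; python3 -m jog '[[0,0,0.05,0],[0,0,0.05,0]]'
```

```text
t: 19.48
eef_pos: [0.5529, 0.2462, 0.1697]
tool_rot: [-0.0, 0.717, 0.697, 0.0]
contact_force: [-2.8, -1.4, 8.0]
gripper_width: 0.001
grasp_force: 3.8
t: 19.65
eef_pos: [0.5529, 0.2462, 0.1697]
tool_rot: [-0.0, 0.717, 0.697, 0.0]
contact_force: [-2.1, -2.8, 10.5]
gripper_width: -0.001
grasp_force: 5.5
```

```bash
python3 -m jog '[[0,0,0.04,0],[0,0,0.08,0],[0,0,0.08,0],[0,0,0.08,0]]'
```

```text
t: 19.98
eef_pos: [0.5529, 0.2462, 0.1695]
tool_rot: [-0.0, 0.717, 0.697, 0.0]
contact_force: [-5.9, -3.1, 16.9]
gripper_width: 0.001
grasp_force: 8.1
```

```bash
python3 -m jog '[[0,0,-0.1,0],[0,0,-0.2,0],[0,0,-0.4,0],[0,0,-1,0],[0,0,-3,0],[0,0,-6,0],[0,0,-9,0],[0,0,-9,0],[0,0,-9,0]]'
python3 - <<'E'
from h import *
shot('wrist','w7');c=shot('side','s7'); i=cv2.imread('pics/s7.png'); cv2.imwrite('pics/s7c.png',cv2.resize(cv2.convertScaleAbs(i[90:195,270:370],alpha=1.3),None,fx=5,fy=5,interpolation=cv2.INTER_CUBIC))
E
```

```text
t: 20.73
eef_pos: [0.5539, 0.2467, 0.26]
tool_rot: [0.0, 0.717, 0.698, 0.002]
contact_force: [-0.2, 0.6, -1.4]
gripper_width: 0.004
grasp_force: 0.0
```

View pics/s7c.png

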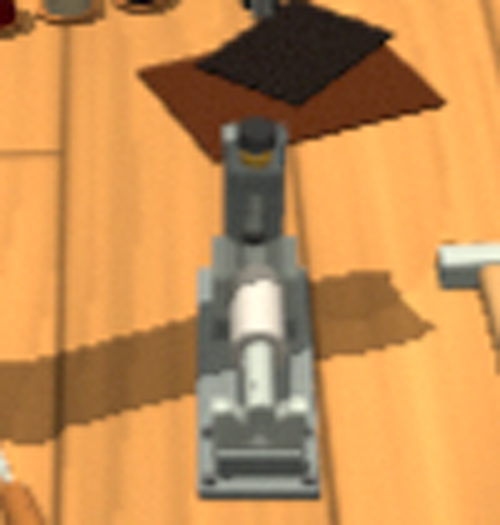

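The knob is down at (257,138), the roller lies in both Vs with its drum at (258,310), and the robot is clear. I hand in.

```bash
python3 -c "
from station import bot
print(bot.hand_in())"
```

```text
the job is handed in; nothing more can be done
None
```

The job is handed in, with no verdict returned: the roller lies in both Vs with its end against the stop, and the plunger was pressed onto its shaft with about 17 N on the knob and let go, at about 21 s.

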